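Stand up the fallen can and close up its lane

TASK

In the stock tray, the third aerosol can of the near lane has fallen over backwards. Stand it upright again in its lane behind the other two, then slide that lane's follower up behind it, so that all three cans stand upright and close together against the front stop with the follower touching the last one. Do not knock over the standing cans, and leave the other lane and the things lying on the bench as they are.

Things in the scene. Friction and masses are not known exactly. Their poses are not given: they have to be found in the camera images.
- tray: grey steel stock tray, fixed, 192 mm (its x) by 558 mm (its y); origin under its centre on the bench top, z up. Two lanes run along y, floor at z = 6 mm. Near lane (cans): centre x = -47.5 mm, 76 mm wide between guides 15 mm high. Far lane: x = +47.5 mm, three glue bottles and their own follower, already up. Front stop: plate 45 mm high, inner face at y = +275 mm. Rear lip at y = -275 mm
- lane_front (a point): foot of the front stop's inner face in the middle of the near lane, at lane floor height; axes as the tray's (the lane runs back from here along -y)
- can_tipped: aerosol can with a white cap, cylinder 65 mm in diameter and 204 mm long over the cap (cap: the top 34 mm, 61 mm across), 0.35 kg; origin at the centre of its base, z along its axis from base to cap. It lies on its side along the near lane, base towards the standing cans, cap towards the follower
- can_front: aerosol can with a white cap, cylinder 65 mm in diameter and 204 mm long over the cap (cap: the top 34 mm, 61 mm across), 0.35 kg; origin at the centre of its base, z along its axis from base to cap. Stands in the near lane, next to the front stop
- can_mid: aerosol can with a white cap, cylinder 65 mm in diameter and 204 mm long over the cap (cap: the top 34 mm, 61 mm across), 0.35 kg; origin at the centre of its base, z along its axis from base to cap. Stands in the near lane, behind can_front
- follower (a joint): slide of the near lane's follower along the lane (m): 0 fully back, growing towards the front stop (tray +y); its pushing face is at tray y = -170 mm + this value, so 0.250 when three cans stand close together against the stop. It stays where it is left (a few newtons move it)
- follower_grip (a point): grip of the near lane's follower, axes as the tray's: upright black plastic fin 12 mm thick (tray x) and 44 mm long (tray y); this point lies in its middle, 8 mm below its top and 56 mm above the bench top, 70 mm behind the pushing face, which is a plate 68 mm wide with its top 42 mm above the lane floor
- bottle_a: glue bottle with a pointed white nozzle, 56 mm in diameter, 189 mm tall, standing in the far lane, nearest the front stop; origin at the centre of its base; to be left alone
- bottle_b: glue bottle with a pointed white nozzle, 56 mm in diameter, 189 mm tall, standing in the far lane, the middle one; origin at the centre of its base; to be left alone
- bottle_c: glue bottle with a pointed white nozzle, 56 mm in diameter, 189 mm tall, standing in the far lane, next to that lane's follower; origin at the centre of its base; to be left alone
- tape_measure: tape measure, 36x87x64 mm; on the bench between robot and tray, to be left alone; origin at the centre of its underside
- masking_tape: roll of masking tape lying flat, 100 mm across, 25 mm high; on the bench between robot and tray, to be left alone; origin at the centre of its underside
- screw_box_big: card screw box lying flat, 65x100x45 mm, with the smaller one on it; on the bench between robot and tray, to be left alone; origin at the centre of its underside
- screw_box_small: card screw box, 50x75x30 mm, on the bigger one; on the bench between robot and tray, to be left alone; origin at the centre of its underside
- padlock: padlock lying flat, 61x40x14 mm; on the bench between robot and tray, to be left alone; origin at the centre of its underside

How it is judged:
On the way:
1. the fallen can stands upright on the floor of the near lane (x of can_tipped in the frame of tray between -0.0675 and -0.0275 m and angle between can_tipped's own z axis and vertical below 0.09 rad and z of can_tipped in the frame of tray below 0.012 m), for 0.3 s.
At the end, for the whole second after the job is handed in: All three cans stand on the floor of the near lane, upright within 5 degrees and at rest, in one row between the front stop and the follower, and the follower is up to within 8 mm of where the closed row puts it (all of step 1 and x of can_front in the frame of tray between -0.0675 and -0.0275 m and angle between each of can_front, can_mid's own z axis and vertical below 0.09 rad and z of each of can_front, can_mid in the frame of tray below 0.012 m and x of can_mid in the frame of tray between -0.0675 and -0.0275 m and y of can_front in the frame of tray above 0.2 m and y of can_mid in the frame of tray above 0.15 m and y of can_tipped in the frame of tray above 0.085 m and value of joint follower above 0.242 m and linear speed of each of can_front, can_mid, can_tipped below 0.02 m/s); the robot touches nothing.
It fails at once if a standing can is knocked over (angle between any of can_front, can_mid's own z axis and vertical above 0.6 rad).
It fails at once if a bottle of the other lane is shifted by more than 20 mm or knocked over (distance of any of bottle_a, bottle_b, bottle_c from where it was at the start of the episode above 0.02 m or angle between any of bottle_a, bottle_b, bottle_c's own z axis and vertical above 0.4 rad).
It fails at once if a thing lying on the bench in front of the tray is shifted by more than 30 mm (distance of any of tape_measure, masking_tape, screw_box_big, screw_box_small, padlock from where it was at the start of the episode above 0.03 m).
It also fails if it takes over 61 s, if anything falls off the work surface, if the arm or the gripper's body presses on something with over 40 N, if the wrist force passes 120 N, or if a joint passes its speed limit or range.

ROBOT

A 6-joint arm with a two-finger parallel gripper is mounted at the origin on a cart in front of the work surface, level with it; the furniture and walls round the work are solid. World frame = base frame: x ahead of the robot, y to its left, z up, the work surface at z = 0. Lengths are in m, angles in rad, forces in N, time in s.
With the tool pointing down it reaches from about 0.4 to 0.825 m from the base axis. Payload 7 kg.
Tool frame: the origin (TCP) lies at the centre of the arm's flange, where the gripper is bolted on; the fingertips stand 178 mm ahead of it and the grasp point (between the pads) lies 159 mm ahead of it; z points along the fingers, y is the direction in which the jaws open and shut (so a half turn about z gives the same grasp; the last joint's range is limited). The gripper opens to 88 mm and grips with 3 to 60 N. Pads are 19 mm wide; open, the fingers measure 130 mm over their backs; the gripper's body (78 mm by 193 mm) begins 47 mm behind the grasp point.
Start: joints at [1.57, 0.359, 0.012, 0, -1.224, -0.288], TCP at [0.192, 0.647, 0.405] pointing down, gripper open.
Joint ranges: [-3.07, 3.07], [-1.43, 2.12], [-1.02, 1.25], [-3.03, 1.67], [-3.05, -0], [-3.03, 3.03]. Speed limits (rad/s): [2.39, 2.39, 3.01, 3.14, 3.14, 3.14].

INTERFACE

Orientations are given as [roll, pitch, yaw] about the fixed x, y, z axes, in that order (R = Rz(yaw) Ry(pitch) Rx(roll)).
In Python, from station import * gives the robot as it stands.
- The arm moves only by the tool send_rows, never from a script. Its argument "motion" is a list of rows, each an object with "offset": the shift along the tool's x, y, z in cm, a list of three; "turn": the turn about the tool's z in degrees. In form: [{"offset": [x, y, z], "turn": turn}, ...]. A call has 1 to 8 rows; each row is the pose to reach, as a shift and turn from the pose commanded when the call began, along the tool's axes at that moment; what a row does not reach only later rows make up. A row lasts 1/10 s, in which the tool goes at most 50 mm and 8.59 degrees, less where a joint would pass 70% of its speed; a pose out of reach is approached as far as the arm can. A call with a gripper value outside its range is refused whole. "hand" is the opening, from -1 (shut) to 1 (fully open), set as the call begins (left out, the last holds). The fingers move at their own pace and stop on an object; "squeeze" is the grip in N (left out, the last holds). Time passes only in rows, so rows that repeat a pose let the fingers close. It gives the time, the measured TCP pose, the force and the opening at its end, in the units of the state.
- get_state(): the state, without advancing time (a new reading comes with each control period).
- grab_frame(name): name is "scene" or "side" or "wrist"; returns a dict with "frame" (384x512x3 uint8, blue, green, red), "range_z" (384x512 float32, m along the optical axis (not along the pixel's ray), 0 where there is no reading), "vertical_fov" (degrees; the focal length in pixels is half the picture's height over the tangent of half this angle, whatever the lens; pixels are square), "cx", "cy" (the principal point, pixels), "cam_to_world" (4x4, takes a point from camera to world coordinates). Camera axes: x right, y up, looking along -z (the intrinsics and any distortion apply to the point x, -y, -z); pixel columns grow to the right and rows downward; lengths in m; the calibration is good to about 2 mm. A picture is of the moment at which its call begins.
- job_done(): hands the job in, once; it reports no verdict.
The state is a dict: "t": time; "q": joint angles; "qd": joint speeds; "joint_efforts": joint torques, N m; "eef_pos": TCP position; "ee_rot": TCP orientation; "force": force on the tool from outside, world axes, zero at the start; "moment": the same for the moment, N m; "width": finger opening in m.
Only numpy, scipy, OpenCV 4.12 (cv2) and the standard library are available. Lean on these libraries where they do the work, as an engineer would, in place of code of your own. Each camera call takes 0.05 s, during which the arm holds its last target. There are 200 camera calls.

## Working session

There is one attempt and no reset: what is moved stays moved. The work goes in short steps, Python scripts to look and compute and a tool call to move; the robot and the scene stay as the last step left them, time stands still between calls to the robot, and variables do not carry over. Pictures are saved under pics/ and viewed, about 8 in all and at most 12, crops included, and the job is handed in when it is done.

Besides the shell and the picture viewer there is one more tool, called after "Request:" as a command line: name --argument value ..., lists and objects as JSON in quotes. send_rows: Moves the arm, as the interface text tells. Its arguments: {"type":"object","properties":{"motion":{"type":"array"},"hand":{"type":"number"},"squeeze":{"type":"number"}},"required":["motion"]}

```bash
mkdir -p pics; ls
cat > h.py <<'E'
from station import *
import numpy as np, cv2
from scipy.spatial.transform import Rotation as Ro
def cloud(d):
    z=d["range_z"]; h,w=z.shape
    f=h/2/np.tan(np.radians(d["vertical_fov"])/2)
    u,v=np.meshgrid(np.arange(w),np.arange(h))
    P=np.stack([(u-d["cx"])/f*z,-(v-d["cy"])/f*z,-z],-1)
    T=np.array(d["cam_to_world"]); W=P@T[:3,:3].T+T[:3,3]; W[z==0]=np.nan
    return W
E
python3 - <<'E'
from h import *
s=get_state(); print(s)
ims=[]
for n in("scene","side"):
    d=grab_frame(n); print(n,d.keys(),d["vertical_fov"],d["cx"],d["cy"],np.round(d["cam_to_world"],3).tolist())
    np.savez(n+".npz",**{k:np.array(v) for k,v in d.items()}); cv2.imwrite(f"pics/{n}0.png",d["frame"])
E
```

```text
pics
{'t': 0.0, 'q': array([ 1.57012389e+00,  3.59375458e-01,  1.10959006e-02, -3.19963898e-04,
       -1.22410969e+00, -2.88083421e-01]), 'qd': array([-0.00102633, -0.00090429, -0.00024683, -0.00064503, -0.00036701,
       -0.00094441]), 'joint_efforts': array([ 1.37433013e-03, -5.82713664e+01,  2.93049073e+01,  6.99698567e+00,
        6.95427079e-03, -1.62337628e-04]), 'eef_pos': array([0.19217484, 0.64687403, 0.40375141]), 'ee_rot': array([ 3.13997991e+00, -1.64217082e-04, -2.88864679e-01]), 'force': array([ 0.87466555, -0.04786911,  0.51373217]), 'moment': array([0.0208991 , 0.05423886, 0.01766115]), 'width': 0.08761610310708953}
scene dict_keys(['frame', 'range_z', 'vertical_fov', 'cx', 'cy', 'cam_to_world']) 47.51971756736881 255.69020285624887 192.8180370937694 [[0.645, 0.372, -0.667, -0.293], [-0.764, 0.33, -0.554, -0.693], [0.014, 0.867, 0.497, 0.713], [0.0, 0.0, 0.0, 1.0]]
side dict_keys(['frame', 'range_z', 'vertical_fov', 'cx', 'cy', 'cam_to_world']) 53.03044924143806 257.17921179841215 188.14027097595553 [[0.843, 0.472, -0.259, 0.234], [-0.538, 0.75, -0.383, -0.403], [0.013, 0.463, 0.886, 1.026], [0.0, 0.0, 0.0, 1.0]]
```

View pics/scene0.png

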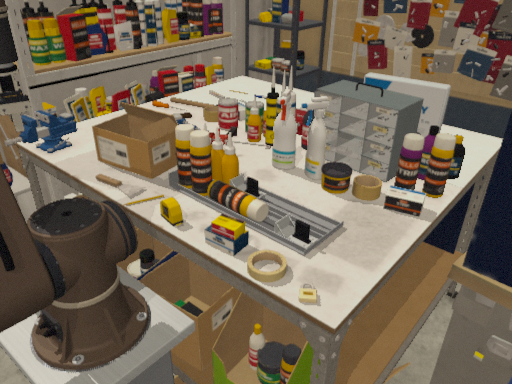

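View pics/side0.png

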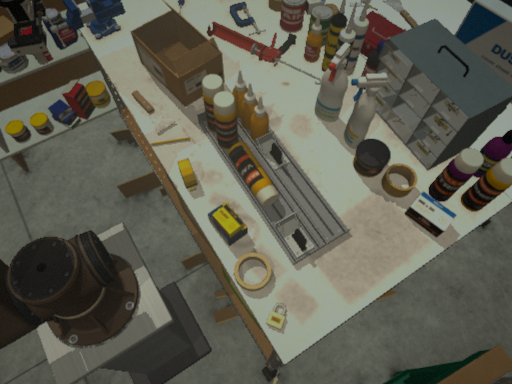

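Run:
```python
from h import *
d=dict(np.load("side.npz")); W=cloud(d); 
for n,(u,v) in dict(cap1=(212,82),cap2=(223,101),tipcap=(268,196),tipmid=(250,170),tipbase=(234,148),fol=(299,236),corner=(350,234),cornernear=(293,261),bench=(330,270),frontleft=(200,113)).items():
    print(n,np.round(W[v,u],3))
d2=dict(np.load("scene.npz")); W2=cloud(d2)
A=np.concatenate([W.reshape(-1,3),W2.reshape(-1,3)]);C=np.concatenate([d["frame"].reshape(-1,3),d2["frame"].reshape(-1,3)])
ok=~np.isnan(A[:,0]);A=A[ok];C=C[ok]
print("bench z",np.median(W[265:275,320:335,2]))
# ortho image side camera 
S=1000;x0,y0=0.25,-0.25
H=np.full((600,800),-1.)  # row: x up, col: y to left
img=np.zeros((600,800,3),np.uint8)
Ws=cv2.resize(W.astype(np.float32),None,fx=3,fy=3,interpolation=cv2.INTER_LINEAR).reshape(-1,3);Cs=cv2.resize(d["frame"],None,fx=3,fy=3).reshape(-1,3)
o=np.argsort(Ws[:,2])
Ws=Ws[o];Cs=Cs[o]
r=((0.85-Ws[:,0])*S);c=((0.55-Ws[:,1])*S)
m=(r>=0)&(r<600)&(c>=0)&(c<800)&(Ws[:,2]<.3)
img[r[m].astype(int),c[m].astype(int)]=Cs[m]
cv2.imwrite("pics/ortho.png",img)
```

```text
cap1 [0.547 0.3   0.208]
cap2 [0.538 0.225 0.209]
tipcap [ 0.528 -0.024  0.065]
tipmid [0.528 0.071 0.07 ]
tipbase [0.529 0.162 0.066]
fol [ 0.533 -0.166  0.062]
corner [ 0.679 -0.223 -0.   ]
cornernear [ 0.495 -0.202  0.006]
bench [ 0.568 -0.275 -0.003]
frontleft [0.51  0.341 0.053]
bench z nan
```

View pics/ortho.png

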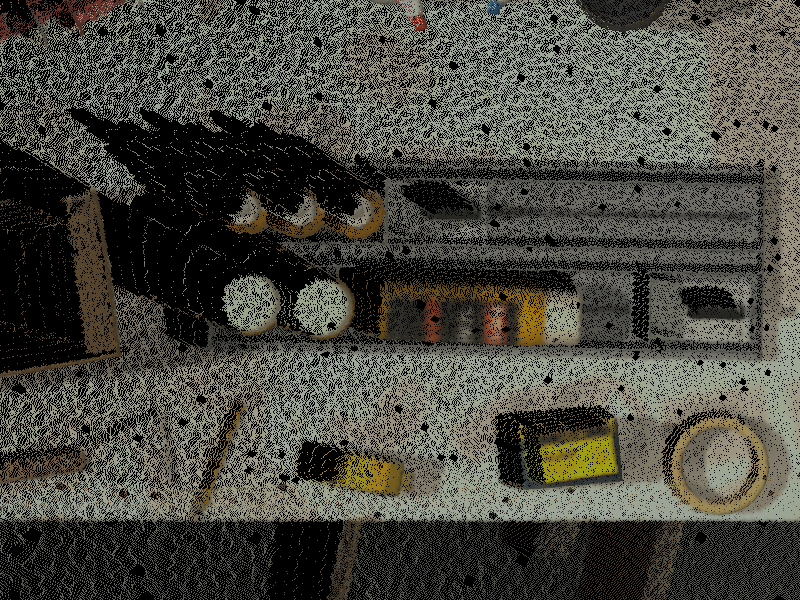

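Run:
```python
from h import *
for n in("side","scene"):
    W=cloud(dict(np.load(n+".npz"))).reshape(-1,3); x,y,z=W.T
    S=lambda a,b,c,d,e,f:W[(x>a)&(x<b)&(y>c)&(y<d)&(z>e)&(z<f)]
    print(n)
    for k,b in dict(cap1=(.5,.6,.262,.34,.195,.225),cap2=(.5,.6,.19,.262,.195,.225),fin=(.51,.58,-.2,-.13,.05,.08),plate=(.5,.59,-.11,-.06,.035,.06),ffin=(.6,.68,.05,.16,.05,.09),can=(.49,.59,-.045,.18,.045,.09),guide=(.48,.515,-.2,.15,.011,.03),gfar=(.67,.71,-.2,.15,.011,.03),stop=(.49,.6,.325,.37,.03,.06),box=(.4,.75,.42,.7,.03,.4)).items():
        p=S(*b)
        if len(p)<5: print(k,len(p));continue
        lo,hi=np.percentile(p,[3,97],axis=0)
        print(k,len(p),"mid",np.round((lo+hi)/2,4),"ext",np.round(hi-lo,3),"zmax",round(p[:,2].max(),3),end=" ")
        if k in("can","guide","gfar","fin"): print("dx/dy",round(np.polyfit(p[:,1],p[:,0],1)[0],4), "x@y.06",round(np.polyval(np.polyfit(p[:,1],p[:,0],1),.06),4),end="")
        print()
    c=S(.49,.59,-.045,.18,.058,.09); 
    for yy in(-.02,0,.05,.1,.15):
        q=c[abs(c[:,1]-yy)<.01]
        if len(q)>8: 
            t=np.c_[2*q[:,0],2*q[:,2],np.ones(len(q))];s=np.linalg.lstsq(t,(q[:,[0,2]]**2).sum(1),rcond=None)[0]
            print("can slice",yy,np.round(s[:2],4),"r",round(np.sqrt(s[2]+s[0]**2+s[1]**2),4),"top",round(np.percentile(q[:,2],95),4))
```

```text
side
cap1 330 mid [0.5461 0.2972 0.2049] ext [0.052 0.053 0.014] zmax 0.213 
cap2 344 mid [0.5416 0.2264 0.2048] ext [0.051 0.052 0.014] zmax 0.213 
fin 86 mid [ 0.5379 -0.1682  0.0585] ext [0.012 0.04  0.014] zmax 0.067 dx/dy 0.0227 x@y.06 0.542
plate 61 mid [ 0.5389 -0.1024  0.0425] ext [0.062 0.009 0.013] zmax 0.05 
ffin 69 mid [0.6375 0.0947 0.0586] ext [0.011 0.041 0.016] zmax 0.067 
can 1330 mid [0.5362 0.0678 0.0598] ext [0.057 0.194 0.024] zmax 0.075 dx/dy 0.0343 x@y.06 0.5329
guide 223 mid [ 0.5056 -0.0309  0.0194] ext [0.015 0.322 0.016] zmax 0.03 dx/dy 0.0058 x@y.06 0.5037
gfar 54 mid [0.6716 0.0355 0.0173] ext [0.003 0.219 0.011] zmax 0.024 dx/dy 0.0048 x@y.06 0.6711
stop 42 mid [0.5137 0.3401 0.0418] ext [0.027 0.006 0.021] zmax 0.053 
box 3216 mid [0.556  0.5634 0.106 ] ext [0.194 0.262 0.138] zmax 0.191 
can slice -0.02 [0.5344 0.0462] r 0.0225 top 0.069
can slice 0 [0.5354 0.0442] r 0.0253 top 0.0702
can slice 0.05 [0.5375 0.0421] r 0.0288 top 0.0713
can slice 0.1 [0.5392 0.0448] r 0.0266 top 0.0726
can slice 0.15 [0.5413 0.0452] r 0.0263 top 0.0727
scene
cap1 182 mid
[... 370 characters left out ...]
0.068 
can 934 mid [0.5308 0.068  0.0599] ext [0.046 0.194 0.027] zmax 0.076 dx/dy 0.0113 x@y.06 0.5259
guide 441 mid [ 0.5062 -0.0267  0.0197] ext [0.015 0.323 0.017] zmax 0.03 dx/dy 0.0227 x@y.06 0.5066
gfar 108 mid [ 0.6725 -0.028   0.017 ] ext [0.005 0.249 0.011] zmax 0.024 dx/dy 0.0073 x@y.06 0.6725
stop 67 mid [0.521  0.3416 0.0431] ext [0.035 0.008 0.024] zmax 0.056 
box 3514 mid [0.5509 0.5625 0.1085] ext [0.18  0.256 0.146] zmax 0.193 
can slice -0.02 [0.5331 0.0579] r 0.0133 top 0.0707
can slice 0 [0.5349 0.0481] r 0.0225 top 0.0706
can slice 0.05 [0.5369 0.044 ] r 0.0284 top 0.0728
can slice 0.1 [0.5403 0.0477] r 0.0254 top 0.0738
can slice 0.15 [0.5418 0.0491] r 0.0237 top 0.0732
```

Request:
send_rows --motion '[{"offset": [3,3,-1],"turn": 6},{"offset": [51.7,54,-1],"turn": 75.4},{"offset": [51.7,54,-1],"turn": 75.4},{"offset": [51.7,54,-1],"turn": 75.4},{"offset": [51.7,54,-1],"turn": 75.4},{"offset": [51.7,54,-1],"turn": 75.4},{"offset": [51.7,54,-1],"turn": 75.4},{"offset": [51.7,54,-1],"turn": 75.4}]' --hand 1

```text
t: 0.9
eef_pos: [0.3724, 0.2962, 0.4147]
ee_rot: [-3.142, 0.0, -1.449]
force: [1.1, 0.6, 0.5]
width: 0.0877
```

```bash
cat >> h.py <<'E'
def to(x,y,z,yaw):
    s=get_state(); p=np.array(s["eef_pos"]); R=Ro.from_euler("xyz",s["ee_rot"])
    print("pos",np.round(p,4),"rpy",np.round(s["ee_rot"],4),"t",round(s["t"],2),"F",np.round(s["force"],1),"w",round(s["width"],4))
    print("offset cm",np.round(R.inv().apply(np.array([x,y,z])-p)*100,2),"turn",round(-(yaw-np.degrees(s["ee_rot"][2])),2))
E
python3 -c "
from h import *
to(.5345,-.018,.36,-92)"
```

```text
pos [0.3724 0.2962 0.4147] rpy [-3.1416e+00  2.0000e-04 -1.4492e+00] t 0.9 F [1.1 0.6 0.5] w 0.0877
offset cm [ 33.15 -12.28   5.46] turn 8.97
```

Request:
send_rows --motion '[{"offset": [33.1,-12.3,5.5],"turn": 9},{"offset": [33.1,-12.3,5.5],"turn": 9},{"offset": [33.1,-12.3,5.5],"turn": 9},{"offset": [33.1,-12.3,5.5],"turn": 9},{"offset": [33.1,-12.3,5.5],"turn": 9},{"offset": [33.1,-12.3,5.5],"turn": 9},{"offset": [33.1,-12.3,5.5],"turn": 9},{"offset": [33.1,-12.3,5.5],"turn": 9}]'

```text
t: 1.7
eef_pos: [0.5371, -0.0184, 0.3579]
ee_rot: [3.139, -0.001, -1.605]
force: [-0.4, 0.7, -0.5]
width: 0.0878
```

```bash
python3 -c "
from h import *
to(.5345,-.018,.203,-92)
d=grab_frame('wrist'); np.savez('w1.npz',**{k:np.array(v) for k,v in d.items()}); cv2.imwrite('pics/w1.png',d['frame'])
to(.5345,-.018,.203,-92)
W=cloud(d).reshape(-1,3);x,y,z=W.T
m=(z>.045)&(z<.09)&(x>.49)&(x<.59)&(y<.2)&(y>-.08)
p=W[m];print(len(p),np.round(np.percentile(p,[1,99],axis=0),4))
for yy in(-.03,-.01,.02,.06,.1):
  q=p[abs(p[:,1]-yy)<.006]
  if len(q)>5: print(yy,np.round(np.percentile(q[:,0],[2,98]),4),round(np.percentile(q[:,2],97),4))
"
```

```text
pos [ 0.5371 -0.0184  0.3579] rpy [ 3.139e+00 -1.200e-03 -1.605e+00] t 1.7 F [-0.4  0.7 -0.5] w 0.0878
offset cm [-0.05  0.22 15.49] turn 0.04
pos [ 0.5369 -0.0176  0.3581] rpy [ 3.139e+00 -1.100e-03 -1.605e+00] t 1.75 F [-0.1 -1.  -0.4] w 0.0876
offset cm [ 0.03  0.19 15.51] turn 0.04
5341 [[ 0.5084 -0.0284  0.0461]
 [ 0.5704  0.1205  0.0709]]
-0.03 [0.5115 0.562 ] 0.0668
-0.01 [0.5093 0.5641] 0.0683
0.02 [0.5085 0.567 ] 0.0703
0.06 [0.5086 0.571 ] 0.0633
0.1 [0.5116 0.5707] 0.0707
```

View pics/w1.png

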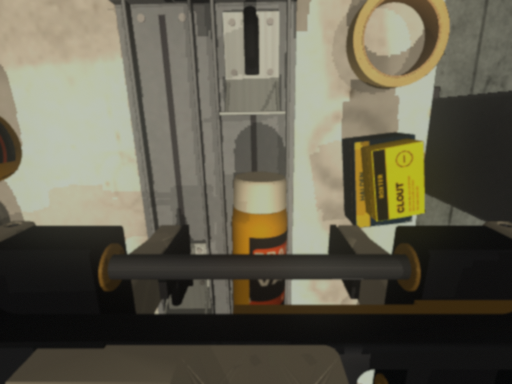

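Request:
send_rows --motion '[{"offset": [0,0,5],"turn": 0},{"offset": [0,0,9],"turn": 0},{"offset": [0,0,12],"turn": 0},{"offset": [0,0,14],"turn": 0},{"offset": [0,0,15.3],"turn": 0},{"offset": [0,0,15.5],"turn": 0},{"offset": [0,0,15.5],"turn": 0}]'

```text
t: 2.45
eef_pos: [0.536, -0.0139, 0.2047]
ee_rot: [3.141, -0.0, -1.6]
force: [-0.5, 0.0, -0.4]
width: 0.0874
```

Request:
send_rows --motion '[{"offset": [0,0,0],"turn": 0},{"offset": [0,0,0],"turn": 0},{"offset": [0,0,0],"turn": 0},{"offset": [0,0,0],"turn": 0},{"offset": [0,0,0],"turn": 0},{"offset": [0,0,0],"turn": 0}]' --hand -1 --squeeze 10

```text
t: 3.05
eef_pos: [0.5362, -0.0145, 0.2051]
ee_rot: [-3.141, 0.0, -1.601]
force: [-1.4, -0.2, 4.2]
width: 0.0611
```

Request:
send_rows --motion '[{"offset": [0,0,-1],"turn": 0},{"offset": [0,0,-2.2],"turn": 0},{"offset": [0,0,-3.5],"turn": 0},{"offset": [0,0,-5],"turn": 0},{"offset": [0,0,-6.5],"turn": 0},{"offset": [0,0,-8],"turn": 0},{"offset": [0,0,-8],"turn": 0}]'

```text
t: 3.75
eef_pos: [0.5366, -0.0145, 0.2873]
ee_rot: [-3.138, 0.001, -1.6]
force: [0.9, -1.9, -0.4]
width: 0.0608
```

```bash
python3 -c "
from h import *
to(.5345,-.018,.36,-91)
d=grab_frame('side'); cv2.imwrite('pics/s2.png',cv2.resize(d['frame'][60:280,140:380],None,fx=2,fy=2))"
```

```text
pos [ 0.5366 -0.0145  0.2873] rpy [-3.1379e+00  7.0000e-04 -1.6001e+00] t 3.75 F [ 0.9 -1.9 -0.4] w 0.0608
offset cm [ 0.35  0.17 -7.27] turn -0.68
```

View pics/s2.png

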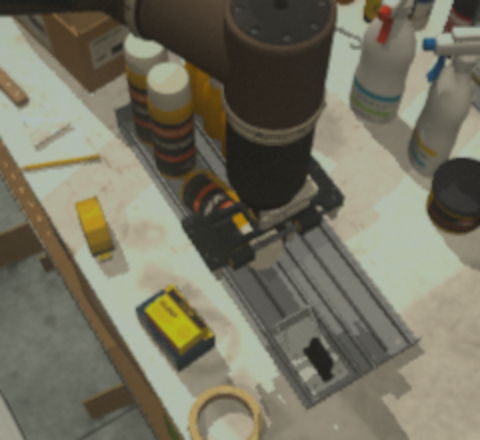

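Request:
send_rows --motion '[{"offset": [0,0,-1],"turn": 0},{"offset": [0,0,-2.2],"turn": 0},{"offset": [0,0,-3.4],"turn": 0},{"offset": [0,0,-4.6],"turn": 0},{"offset": [0,0,-5.8],"turn": 0},{"offset": [0,0,-7.2],"turn": 0},{"offset": [0,0,-7.2],"turn": 0},{"offset": [0,0,-7.2],"turn": 0}]'

```text
t: 4.6
eef_pos: [0.5371, -0.015, 0.3596]
ee_rot: [-3.137, -0.001, -1.599]
force: [-1.5, -3.7, 12.2]
width: 0.0611
```

```bash
python3 -c "
from h import *
to(.5415,.11,.36,-91)
d=grab_frame('scene'); cv2.imwrite('pics/s3.png',cv2.resize(d['frame'][100:270,130:370],None,fx=3,fy=3))
W=cloud(d).reshape(-1,3);x,y,z=W.T
for a in(.02,.04,.06,.08,.1,.12,.14):
  p=W[(abs(z-a)<.007)&(x>.49)&(x<.6)&(y<.17)&(y>-.09)]
  if len(p)>5: print(a,len(p),np.round(np.percentile(p[:,:2],[3,97],axis=0),3).tolist())
"
```

```text
pos [ 0.5371 -0.015   0.3596] rpy [-3.1368e+00 -1.0000e-03 -1.5995e+00] t 4.6 F [-1.5 -3.7 12.2] w 0.0611
offset cm [-12.51  -0.08  -0.05] turn -0.64
0.02 376 [[0.501, -0.075], [0.586, 0.162]]
0.04 76 [[0.507, 0.02], [0.54, 0.081]]
0.06 80 [[0.507, 0.011], [0.541, 0.071]]
0.08 87 [[0.506, 0.001], [0.538, 0.063]]
0.1 84 [[0.507, -0.009], [0.54, 0.051]]
0.12 90 [[0.506, -0.019], [0.543, 0.041]]
0.14 92 [[0.506, -0.028], [0.543, 0.037]]
```

View pics/s3.png

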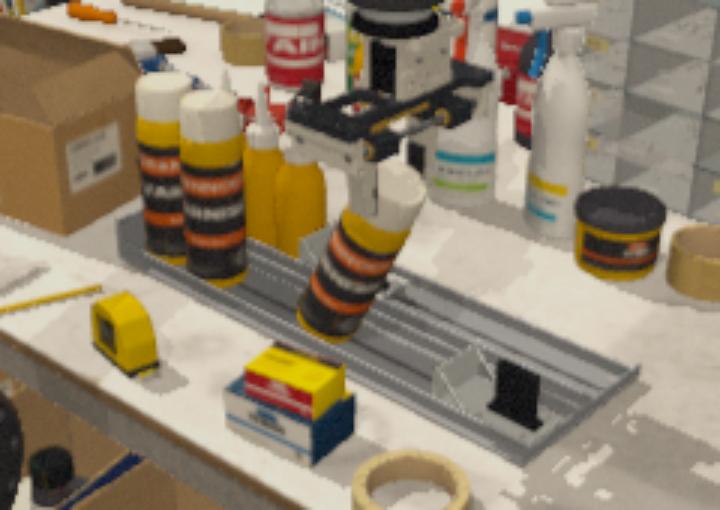

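Request:
send_rows --motion '[{"offset": [0,0,0],"turn": 0},{"offset": [0,0,0],"turn": 0},{"offset": [0,0,0],"turn": 0},{"offset": [0,0,0],"turn": 0}]' --squeeze 5

```text
t: 5.05
eef_pos: [0.5368, -0.0149, 0.3586]
ee_rot: [-3.138, -0.001, -1.6]
force: [-0.8, -2.7, 6.6]
width: 0.0607
```

```bash
cat >> h.py <<'E'
def tilt(lo=-.09,hi=.17,cam='scene'):
    d=grab_frame(cam); W=cloud(d).reshape(-1,3);x,y,z=W.T; L=[]
    for a in(.04,.06,.08,.1,.12,.14):
        p=W[(abs(z-a)<.007)&(x>.49)&(x<.6)&(y<hi)&(y>lo)]
        if len(p)>5:
            q=np.percentile(p[:,:2],[3,97],axis=0); L.append([a,q[:,1].mean(),q[0,0]]); print(np.round(q.ravel(),3))
    L=np.array(L); print("tilt deg y",np.degrees(np.arctan(np.polyfit(L[:,0],L[:,1],1)[0])),"x",np.degrees(np.arctan(np.polyfit(L[:,0],L[:,2],1)[0])),"base y",np.polyval(np.polyfit(L[:,0],L[:,1],1),.006)); return d
E
python3 -c "
from h import *
d=tilt()
to(.5415,.11,.36,-91)"
```

```text
[0.507 0.02  0.539 0.08 ]
[0.506 0.01  0.543 0.072]
[ 0.507 -0.     0.538  0.064]
[ 0.506 -0.01   0.54   0.053]
[ 0.506 -0.02   0.539  0.042]
[ 0.505 -0.029  0.545  0.036]
tilt deg y -25.45443842544578 x -0.9531329790854882 base y 0.06649918589920466
pos [ 0.5369 -0.0149  0.3586] rpy [-3.1382e+00 -7.0000e-04 -1.6000e+00] t 5.1 F [ 0.1 -2.   7.1] w 0.0611
offset cm [-12.5   -0.1   -0.15] turn -0.67
```

```bash
python3 -c "
from h import *
for cam in('scene','side'):
  d=grab_frame(cam);W=cloud(d);x,y,z=np.moveaxis(W,-1,0)
  th=np.radians(25.4);a=np.array([-np.sin(th),np.cos(th)])
  g=np.array([-.015,.1996])
  s=(y-g[0])*a[0]+(z-g[1])*a[1]; r=(y-g[0])*a[1]-(z-g[1])*a[0]
  m=(abs(r)<.031)&(x>.5)&(x<.535)&(s>-.25)&(s<.06)
  print(cam,np.histogram(s[m],np.arange(-.22,.06,.01)))
  m2=m&(s<-.1)&(z>.01); print('zmin',np.sort(z[m2])[:15].round(3), 'percentile s',np.percentile(s[m&(z>.012)],[1,2,98,99]).round(3))
d=grab_frame('scene');cv2.imwrite('pics/s4.png',cv2.resize(d['frame'][130:220,220:300],None,fx=7,fy=6,interpolation=cv2.INTER_CUBIC))
"
```

```text
scene (array([26, 35, 37, 45, 37, 43, 43, 39, 40, 40, 43, 40, 46, 43, 44, 50, 42,
       48, 47, 28, 22, 32, 97, 10,  6,  3,  0,  0]), array([-2.20000000e-01, -2.10000000e-01, -2.00000000e-01, -1.90000000e-01,
       -1.80000000e-01, -1.70000000e-01, -1.60000000e-01, -1.50000000e-01,
       -1.40000000e-01, -1.30000000e-01, -1.20000000e-01, -1.10000000e-01,
       -1.00000000e-01, -9.00000000e-02, -8.00000000e-02, -7.00000000e-02,
       -6.00000000e-02, -5.00000000e-02, -4.00000000e-02, -3.00000000e-02,
       -2.00000000e-02, -1.00000000e-02,  1.94289029e-16,  1.00000000e-02,
        2.00000000e-02,  3.00000000e-02,  4.00000000e-02,  5.00000000e-02,
        6.00000000e-02]))
zmin [0.01  0.01  0.011 0.011 0.011 0.011 0.011 0.012 0.012 0.012 0.012 0.012
 0.012 0.012 0.013] percentile s [-0.21  -0.206  0.01   0.018]
side (array([17, 27, 21,  7,  2,  3,  3,  4,  3,  6,  8,  8,  8, 10,  8,  7,  4,
        5,  9,  6,  6,  8, 93,  0,  0,  0,  0,  0]), array([-2.20000000e-01, -2.10000000e-01, -2.00000000e-01, -1.90000000e-01,
       -1.80000000e-01, -1.70000000e-01, -1.60000000e-01, -1.50000000e-01,
       -1.40000000e-01, -1.30000000e-01, -1.20000000e-01, -1.10000000e-01,
       -1.00000000e-01, -9.00000000e-02, -8.00000000e-02, -7.00000000e-02,
       -6.00000000e-02, -5.00000000e-02, -4.00000000e-02, -3.00000000e-02,
       -2.00000000e-02, -1.00000000e-02,  1.94289029e-16,  1.00000000e-02,
        2.00000000e-02,  3.00000000e-02,  4.00000000e-02,  5.00000000e-02,
        6.00000000e-02]))
zmin [0.01  0.01  0.011 0.011 0.012 0.013 0.013 0.013 0.014 0.016 0.017 0.018
 0.018 0.018 0.018] percentile s [-0.21  -0.207  0.009  0.009]
```

View pics/s4.png

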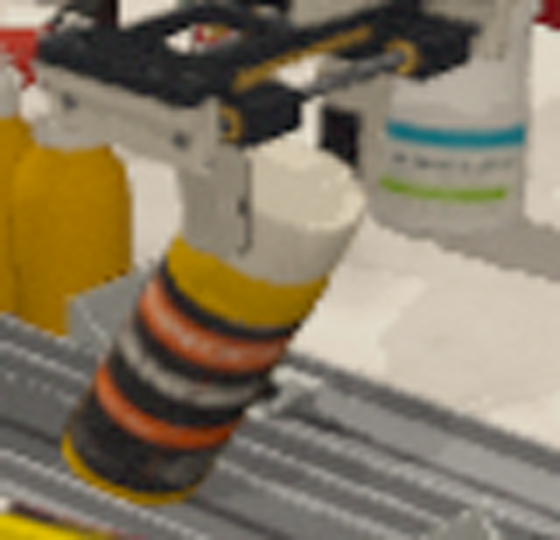

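Request:
send_rows --motion '[{"offset": [0,0,0.5],"turn": 0},{"offset": [0,0,0.9],"turn": 0},{"offset": [0,0,1.3],"turn": 0},{"offset": [0,0,1.3],"turn": 0}]' --squeeze 5

```text
t: 5.65
eef_pos: [0.5368, -0.0149, 0.3451]
ee_rot: [-3.139, -0.001, -1.6]
force: [0.5, -1.8, 5.0]
width: 0.0642
```

```bash
python3 -c "
from h import *
d=tilt()
to(.5415,.11,.36,-91)"
```

```text
[0.507 0.018 0.541 0.083]
[0.506 0.007 0.542 0.072]
[ 0.506 -0.003  0.539  0.064]
[ 0.506 -0.014  0.538  0.051]
[ 0.506 -0.025  0.538  0.04 ]
[ 0.505 -0.035  0.537  0.028]
tilt deg y -28.443483381968942 x -0.8972523431958845 base y 0.06925641706684522
pos [ 0.5368 -0.0148  0.3452] rpy [-3.1387e+00 -5.0000e-04 -1.6001e+00] t 5.7 F [-0.6 -1.9  5.1] w 0.0648
offset cm [-12.49  -0.11  -1.49] turn -0.68
```

Request:
send_rows --motion '[{"offset": [-0.8,0,-0.1],"turn": 0},{"offset": [-2,0,-0.3],"turn": 0},{"offset": [-3.2,0,-0.6],"turn": 0},{"offset": [-4.6,0,-0.8],"turn": 0},{"offset": [-6,0,-0.85],"turn": 0},{"offset": [-7.5,0,-0.8],"turn": 0},{"offset": [-9,0,-0.65],"turn": 0},{"offset": [-9.5,0,-0.6],"turn": 0}]'

```text
t: 6.5
eef_pos: [0.5394, 0.0822, 0.3502]
ee_rot: [-3.14, -0.0, -1.599]
force: [-0.5, -1.3, 6.9]
width: 0.0645
```

```bash
python3 -c "
from h import *
d=tilt()
to(.5415,.11,.36,-91)
cv2.imwrite('pics/s5.png',cv2.resize(d['frame'][100:270,130:370],None,fx=3,fy=3))"
```

```text
[0.507 0.037 0.551 0.085]
[0.506 0.038 0.554 0.083]
[0.507 0.041 0.559 0.085]
[0.507 0.042 0.55  0.089]
[0.507 0.043 0.555 0.09 ]
[0.507 0.044 0.559 0.093]
tilt deg y 4.823076129489142 x 0.16721270595374993 base y 0.0571663774509175
pos [0.5395 0.0822 0.3503] rpy [-3.1402e+00 -1.0000e-04 -1.5986e+00] t 6.55 F [-1.1  0.3  3.1] w 0.0646
offset cm [-2.78 -0.13 -0.98] turn -0.59
```

Request:
send_rows --motion '[{"offset": [0.5,0,0],"turn": 0},{"offset": [1.1,0,0.1],"turn": 0},{"offset": [1.3,0,0.1],"turn": 0},{"offset": [1.3,0,0.1],"turn": 0},{"offset": [1.3,0,0.1],"turn": 0}]'

```text
t: 7.05
eef_pos: [0.5386, 0.0672, 0.3489]
ee_rot: [-3.141, 0.0, -1.601]
force: [1.7, 0.2, 3.3]
width: 0.0643
```

```bash
python3 -c "
from h import *
d=tilt()
to(.5415,.11,.36,-91)
cv2.imwrite('pics/s5.png',cv2.resize(d['frame'][100:270,130:370],None,fx=3,fy=3))"
```

```text
[0.506 0.034 0.554 0.086]
[0.506 0.036 0.549 0.082]
[0.506 0.034 0.551 0.081]
[0.507 0.034 0.55  0.083]
[0.507 0.034 0.55  0.082]
[0.506 0.033 0.547 0.081]
tilt deg y -1.331177085559743 x 0.057008047721816064 base y 0.06028304091994904
pos [0.5386 0.0673 0.3489] rpy [-3.1411e+00  3.0000e-04 -1.6010e+00] t 7.1 F [0.6 0.7 2.7] w 0.0651
offset cm [-4.27 -0.16 -1.11] turn -0.73
```

View pics/s5.png

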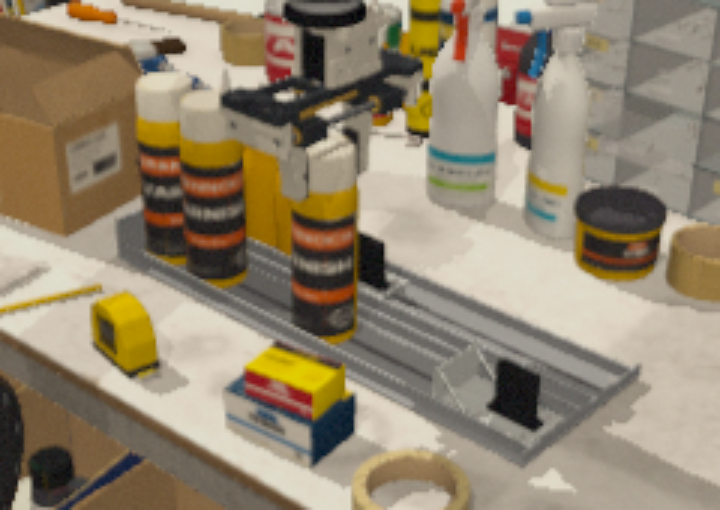

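Request:
send_rows --motion '[{"offset": [0,0,0],"turn": 0},{"offset": [0,0,0],"turn": 0},{"offset": [0,0,0],"turn": 0},{"offset": [0,0,-1],"turn": 0},{"offset": [0,0,-4],"turn": 0},{"offset": [0,0,-8],"turn": 0},{"offset": [0,0,-8],"turn": 0},{"offset": [0,0,-8],"turn": 0}]' --hand 1

```text
t: 7.9
eef_pos: [0.5386, 0.0675, 0.4303]
ee_rot: [-3.139, 0.001, -1.601]
force: [-0.0, 0.4, -0.5]
width: 0.0878
```

```bash
python3 -c "
from h import *
d=tilt()
to(.538,-.167,.36,-91)"
```

```text
[0.507 0.035 0.552 0.085]
[0.507 0.036 0.552 0.085]
[0.507 0.035 0.554 0.086]
[0.507 0.035 0.551 0.082]
[0.507 0.035 0.554 0.08 ]
[0.507 0.036 0.553 0.084]
tilt deg y -0.8996524651016599 x -0.18320065948598305 base y 0.06073906489545258
pos [0.5383 0.0674 0.4291] rpy [-3.1411e+00  6.0000e-04 -1.6007e+00] t 7.95 F [0.1 0.8 0. ] w 0.0874
offset cm [23.44 -0.67  6.89] turn -0.71
```

Request:
send_rows --motion '[{"offset": [5,-0.2,0],"turn": -0.7},{"offset": [10,-0.4,0],"turn": -0.7},{"offset": [15,-0.5,1],"turn": -0.7},{"offset": [20,-0.7,4],"turn": -0.7},{"offset": [23.4,-0.7,8],"turn": -0.7},{"offset": [23.4,-0.7,12],"turn": -0.7},{"offset": [23.4,-0.7,14],"turn": -0.7},{"offset": [23.4,-0.7,14],"turn": -0.7}]'

```text
t: 8.75
eef_pos: [0.5367, -0.1672, 0.2843]
ee_rot: [3.133, 0.0, -1.59]
force: [0.4, -0.2, -0.4]
width: 0.0878
```

```bash
python3 -c "
from h import *
d=grab_frame('wrist')
to(.538,-.167,.217,-91)
W=cloud(d).reshape(-1,3);x,y,z=W.T
p=W[(z>.053)&(z<.075)&(abs(x-.54)<.03)&(y<-.12)&(y>-.22)]
print(len(p),np.percentile(p,[2,98],axis=0).round(4) if len(p) else '')
cv2.imwrite('pics/w2.png',d['frame'])"
```

```text
pos [ 0.5379 -0.1669  0.2869] rpy [ 3.1368e+00 -4.0000e-04 -1.5888e+00] t 8.8 F [0.  0.6 1.1] w 0.0878
offset cm [ 0.01 -0.04  6.99] turn -0.03
762 [[ 0.5351 -0.1864  0.0562]
 [ 0.5462 -0.1457  0.0642]]
```

Request:
send_rows --motion '[{"offset": [0,-0.2,3],"turn": 0},{"offset": [0,-0.2,5.5],"turn": 0},{"offset": [0,-0.2,7],"turn": 0},{"offset": [0,-0.2,7],"turn": 0},{"offset": [0,-0.2,7],"turn": 0}]'

```text
t: 9.3
eef_pos: [0.5415, -0.1663, 0.2202]
ee_rot: [-3.14, -0.0, -1.587]
force: [0.2, -0.1, 0.7]
width: 0.0879
```

Request:
send_rows --motion '[{"offset": [0,0,0],"turn": 0},{"offset": [0,0,0],"turn": 0},{"offset": [0,0,0],"turn": 0},{"offset": [0,0,0],"turn": 0},{"offset": [0,0,0],"turn": 0},{"offset": [0,0,0],"turn": 0},{"offset": [0,0,0],"turn": 0}]' --hand -1 --squeeze 15

```text
t: 10.0
eef_pos: [0.5406, -0.1667, 0.2186]
ee_rot: [3.141, -0.0, -1.588]
force: [-0.0, -0.2, 0.2]
width: 0.0372
```

Still closing; a few more rows.

Request:
send_rows --motion '[{"offset": [0,0,0],"turn": 0},{"offset": [0,0,0],"turn": 0},{"offset": [0,0,0],"turn": 0},{"offset": [0,0,0],"turn": 0},{"offset": [0,0,0],"turn": 0}]'

```text
t: 10.5
eef_pos: [0.54, -0.1667, 0.2185]
ee_rot: [3.14, 0.0, -1.589]
force: [-3.2, 1.5, 2.9]
width: 0.0121
```

Request:
send_rows --motion '[{"offset": [-1,0,0],"turn": 0},{"offset": [-3,0,0],"turn": 0},{"offset": [-5,0,0],"turn": 0},{"offset": [-7,0,0],"turn": 0},{"offset": [-9,0,0],"turn": 0},{"offset": [-10.5,0,0],"turn": 0},{"offset": [-11.5,0,0],"turn": 0},{"offset": [-12,0,0],"turn": 0}]'

```text
t: 11.3
eef_pos: [0.5422, -0.0459, 0.2185]
ee_rot: [3.14, -0.0, -1.588]
force: [-5.2, -1.6, 3.7]
width: 0.0119
```

Request:
send_rows --motion '[{"offset": [-0.4,0,0],"turn": 0},{"offset": [-0.8,0,0],"turn": 0},{"offset": [-1.2,0,0],"turn": 0},{"offset": [-1.6,0,0],"turn": 0},{"offset": [-2,0,0],"turn": 0},{"offset": [-2.4,0,0],"turn": 0},{"offset": [-2.8,0,0],"turn": 0},{"offset": [-3.2,0,0],"turn": 0}]'

```text
t: 12.1
eef_pos: [0.5427, -0.015, 0.2185]
ee_rot: [3.14, -0.001, -1.589]
force: [-5.7, -3.2, 3.7]
width: 0.0117
```

```bash
python3 -c "
from h import *
d=tilt(-.03)
to(.5415,.073,.218,-91)"
```

```text
[ 0.508 -0.027  0.541  0.1  ]
[ 0.508 -0.029  0.56   0.101]
[ 0.508 -0.028  0.565  0.107]
[ 0.507 -0.028  0.565  0.106]
[ 0.504 -0.028  0.554  0.104]
[ 0.498 -0.02   0.547  0.097]
tilt deg y 1.2193296646334673 x -5.116504507087059 base y 0.036077076431325406
pos [ 0.5427 -0.0145  0.2185] rpy [ 3.1401e+00 -5.0000e-04 -1.5888e+00] t 12.15 F [-6.2 -0.6  5. ] w 0.0118
offset cm [-8.75  0.28  0.05] turn -0.03
```

Request:
send_rows --motion '[{"offset": [-0.4,0.05,0],"turn": 0},{"offset": [-0.8,0.1,0],"turn": 0},{"offset": [-1.2,0.1,0],"turn": 0},{"offset": [-1.6,0.1,0],"turn": 0},{"offset": [-2,0.1,0],"turn": 0},{"offset": [-2.4,0.1,0],"turn": 0},{"offset": [-2.8,0.1,0],"turn": 0},{"offset": [-3.2,0.1,0],"turn": 0}]'

```text
t: 12.95
eef_pos: [0.543, 0.0178, 0.2186]
ee_rot: [-3.141, 0.0, -1.588]
force: [0.8, -2.7, -5.4]
width: 0.0118
```

Request:
send_rows --motion '[{"offset": [-0.4,0,0],"turn": 0},{"offset": [-0.8,0,0],"turn": 0},{"offset": [-1.2,0,0],"turn": 0},{"offset": [-1.6,0,0],"turn": 0},{"offset": [-2,0,0],"turn": 0},{"offset": [-2.4,0,0],"turn": 0},{"offset": [-2.8,0,0],"turn": 0},{"offset": [-3.2,0,0],"turn": 0}]'

```text
t: 13.75
eef_pos: [0.5435, 0.0497, 0.2186]
ee_rot: [-3.141, 0.0, -1.588]
force: [3.3, -3.2, -8.7]
width: 0.0118
```

```bash
python3 -c "
from h import *
d=grab_frame('scene')
to(.5415,.073,.218,-91)
cv2.imwrite('pics/s6.png',cv2.resize(d['frame'][100:270,130:370],None,fx=3,fy=3))"
```

```text
pos [0.5435 0.0502 0.2186] rpy [-3.1413e+00  3.0000e-04 -1.5882e+00] t 13.8 F [ 3.  -0.1 -7.6] w 0.0117
offset cm [-2.28  0.24  0.06] turn 0.0
```

View pics/s6.png

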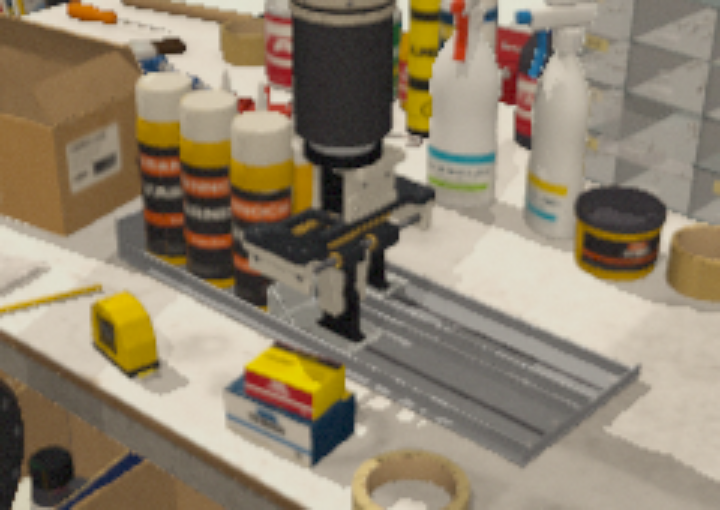

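All three cans are upright (caps at about (162,95), (208,110), (262,130)), and the follower is behind them. I'll go on slowly and watch the force.

Request:
send_rows --motion '[{"offset": [-0.3,0,-0.05],"turn": 0},{"offset": [-0.6,0,-0.05],"turn": 0},{"offset": [-0.9,0,-0.05],"turn": 0},{"offset": [-1.2,0,-0.05],"turn": 0},{"offset": [-1.5,0,-0.05],"turn": 0},{"offset": [-1.7,0,-0.05],"turn": 0}]'

```text
t: 14.4
eef_pos: [0.5438, 0.0663, 0.2186]
ee_rot: [3.142, -0.0, -1.588]
force: [6.4, -5.2, -13.7]
width: 0.0122
```

Request:
send_rows --motion '[{"offset": [-0.15,0,0],"turn": 0},{"offset": [-0.3,0,0],"turn": 0},{"offset": [-0.45,0,0],"turn": 0},{"offset": [-0.45,0,0],"turn": 0}]'

```text
t: 14.8
eef_pos: [0.5439, 0.0707, 0.2186]
ee_rot: [3.141, -0.0, -1.588]
force: [6.6, -4.7, -13.1]
width: 0.012
```

```bash
cat > chk.py <<'E'
from h import *
for c in('scene','side'):
    d=grab_frame(c); W=cloud(d).reshape(-1,3);x,y,z=W.T
    S=lambda a,b,c,d,e,f:W[(x>a)&(x<b)&(y>c)&(y<d)&(z>e)&(z<f)]
    p=S(.5,.6,.1,.36,.2,.225)
    h=np.histogram(p[:,1],np.arange(.1,.36,.01))[0]; print(c,"cap y hist from .10",h, "y range",np.percentile(p[:,1],[1,99]).round(4))
    for k,b in dict(fin=(.52,.57,.03,.12,.05,.075),plate=(.5,.59,.1,.16,.035,.052),stop=(.49,.6,.325,.37,.03,.06)).items():
        q=S(*b); print(k,len(q),np.percentile(q,[2,98],axis=0).round(4).tolist() if len(q)>4 else "")
    cv2.imwrite(f"pics/chk_{c}.png",cv2.resize(d['frame'][60:270,130:370],None,fx=3,fy=2.8))
to(.5415,.073,.218,-91)
E
python3 chk.py
```

```text
scene cap y hist from .10 [ 0  0  0  0 35 38 33 37 28 16  7 40 32 31 34 18  8 25 32 31 30 17 12  1
  0] y range [0.1436 0.326 ]
fin 120 [[0.5209, 0.0496, 0.0506], [0.5656, 0.0796, 0.0745]]
plate 59 [[0.5106, 0.1303, 0.0355], [0.5643, 0.1591, 0.0508]]
stop 66 [[0.5019, 0.3371, 0.0309], [0.5386, 0.3465, 0.0553]]
side cap y hist from .10 [ 0  0  0  0 14 38 40 47 40 31 15 66 56 52 44 28  9 18 21 14  7  1  0  0
  0] y range [0.1468 0.3012]
fin 32 [[0.5321, 0.047, 0.0512], [0.5635, 0.0591, 0.0717]]
plate 11 [[0.5093, 0.1303, 0.0377], [0.5178, 0.159, 0.0515]]
stop 38 [[0.4994, 0.3363, 0.032], [0.5269, 0.344, 0.0531]]
pos [0.5439 0.0707 0.2187] rpy [ 3.1416e+00 -3.0000e-04 -1.5886e+00] t 14.9 F [  7.   -4.2 -14.1] w 0.012
offset cm [-0.23  0.24  0.07] turn -0.02
```

Request:
send_rows --motion '[{"offset": [-0.1,0,0.1],"turn": 0},{"offset": [-0.2,0,0.1],"turn": 0},{"offset": [-0.3,0,0.1],"turn": 0},{"offset": [-0.3,0,0.1],"turn": 0}]'

```text
t: 15.3
eef_pos: [0.5439, 0.0733, 0.2186]
ee_rot: [-3.141, -0.001, -1.588]
force: [2.7, -6.7, -4.1]
width: 0.012
```

Request:
send_rows --motion '[{"offset": [-0.1,0,0],"turn": 0},{"offset": [-0.2,0,0],"turn": 0},{"offset": [-0.2,0,0],"turn": 0}]'

```text
t: 15.6
eef_pos: [0.544, 0.075, 0.2186]
ee_rot: [-3.142, -0.001, -1.588]
force: [4.8, -10.1, -3.3]
width: 0.0117
```

Request:
send_rows --motion '[{"offset": [-0.1,0,0],"turn": 0},{"offset": [-0.2,0,0],"turn": 0},{"offset": [-0.2,0,0],"turn": 0}]'

```text
t: 15.9
eef_pos: [0.5441, 0.0759, 0.2186]
ee_rot: [3.141, -0.003, -1.588]
force: [7.2, -17.1, -3.4]
width: 0.0121
```

```bash
python3 chk.py
```

```text
scene cap y hist from .10 [ 2  0  0  0 14 47 33 35 33 22  5 31 35 30 29 25 13  7 39 30 27 30 16  4
  0] y range [0.1471 0.329 ]
fin 118 [[0.521, 0.0539, 0.0509], [0.5661, 0.0835, 0.0744]]
plate 53 [[0.5102, 0.1349, 0.0353], [0.5687, 0.1598, 0.0514]]
stop 62 [[0.5019, 0.3353, 0.031], [0.536, 0.3449, 0.0555]]
side cap y hist from .10 [ 0  0  0  0  3 33 35 45 40 42  9 55 55 58 48 36 16 10 22 17 10  2  0  0
  0] y range [0.1507 0.3055]
fin 36 [[0.5246, 0.0519, 0.0505], [0.5631, 0.0637, 0.0723]]
plate 8 [[0.5123, 0.1383, 0.0356], [0.5582, 0.1593, 0.0509]]
stop 40 [[0.4994, 0.337, 0.03], [0.5249, 0.3426, 0.0534]]
pos [0.5441 0.0759 0.2186] rpy [ 3.1410e+00 -3.1000e-03 -1.5884e+00] t 16.0 F [  6.7 -17.   -3.7] w 0.012
offset cm [0.29 0.25 0.06] turn -0.01
```

Request:
send_rows --motion '[{"offset": [0.1,0,0],"turn": 0},{"offset": [0.15,0,0],"turn": 0},{"offset": [0.15,0,0],"turn": 0}]'

```text
t: 16.3
eef_pos: [0.5439, 0.0754, 0.2186]
ee_rot: [3.142, -0.001, -1.588]
force: [5.2, -9.9, -3.5]
width: 0.012
```

Request:
send_rows --motion '[{"offset": [0,0,0],"turn": 0},{"offset": [0,0,0],"turn": 0},{"offset": [0,0,0],"turn": 0},{"offset": [0,0,0],"turn": 0},{"offset": [0,0,-1],"turn": 0},{"offset": [0,0,-3],"turn": 0},{"offset": [0,0,-6],"turn": 0},{"offset": [0,0,-10],"turn": 0}]' --hand 0.2

```text
t: 17.1
eef_pos: [0.5432, 0.0762, 0.3186]
ee_rot: [3.139, -0.001, -1.588]
force: [0.6, 1.2, -0.1]
width: 0.0525
```

Request:
send_rows --motion '[{"offset": [2,0,-5],"turn": 0},{"offset": [7,0,-8],"turn": 0},{"offset": [12,0,-8],"turn": 0},{"offset": [17,0,-8],"turn": 0},{"offset": [22,0,-8],"turn": 0},{"offset": [22,0,-8],"turn": 0},{"offset": [22,0,-8],"turn": 0}]'

```text
t: 17.8
eef_pos: [0.5395, -0.1454, 0.3987]
ee_rot: [-3.141, -0.0, -1.592]
force: [0.4, 0.1, 0.2]
width: 0.0523
```

```bash
python3 chk.py
```

```text
scene cap y hist from .10 [ 0  0  0  0 18 40 36 33 31 24  6 32 33 27 34 25 10  9 40 28 31 26 16  6
  0] y range [0.1481 0.3301]
fin 76 [[0.5368, 0.0529, 0.0503], [0.549, 0.096, 0.0662]]
plate 98 [[0.5128, 0.1362, 0.0359], [0.5748, 0.1588, 0.0511]]
stop 62 [[0.501, 0.3357, 0.0313], [0.5363, 0.346, 0.0546]]
side cap y hist from .10 [ 0  0  0  0 29 56 74 64 63 45 11 53 61 66 60 53 24 25 62 55 63 52 42  7
  0] y range [0.1479 0.329 ]
fin 69 [[0.5368, 0.0518, 0.051], [0.5484, 0.093, 0.0663]]
plate 91 [[0.5121, 0.1352, 0.0355], [0.573, 0.1576, 0.051]]
stop 41 [[0.4995, 0.337, 0.0303], [0.5247, 0.342, 0.0523]]
pos [ 0.5399 -0.1434  0.3986] rpy [-3.1412e+00  2.0000e-04 -1.5890e+00] t 17.9 F [-0.1 -0.8 -0.1] w 0.0527
offset cm [-21.64   0.24  18.06] turn -0.04
```

View pics/chk_scene.png

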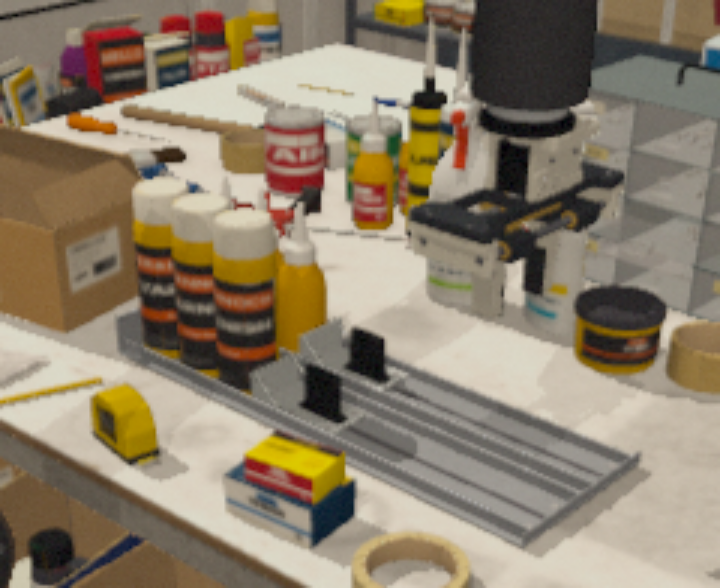

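```bash
python3 -c "
from station import *
print(job_done())"
```

```text
the job is handed in; nothing more can be done
None
```

I stood the fallen can upright in the near lane and pushed the follower up behind it, then handed the job in at about 18 s of the 61 s allowed. The hand-in gave no verdict.

**How it went:** I gripped the can by its cap and lifted it. It stuck at about 25° of tilt and slipped a little in the pads. I lowered it until its base touched the floor and moved the tool forwards, which tipped it upright. I then gripped the follower's fin and slid it forward until the push force rose to about 17 N with the row closed.

**Last checks, gripper clear:**
- **Cans:** all three look upright in the last picture. The caps span y = 0.148 to 0.330 m with the front stop at about 0.337 m, as expected for a closed row. I measured a tilt only for the third can, about 1° after release and before the push.
- **Follower:** its fin moved about 0.241 m, from an estimated start of 0.010, so the joint is at about 0.25 m. That start value comes from the camera images, good to a few mm.
- **Other things:** in the last picture the other lane's follower, the tape measure and the screw boxes look undisturbed. Only one of the three bottles shows clearly and the padlock is out of frame. I did not measure any of these positions again.

The force reading while the can was stuck (up to 12 N upwards) was never fully explained; I took it as the can pressing on the floor.

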